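# Seat the last leg plate in the footstool

## Robot

A 6-joint arm with a two-finger parallel gripper is mounted at the origin on the work surface. World frame = base frame: x ahead of the robot, y to its left, z up, the work surface at z = 0. Lengths are in m, angles in rad, forces in N, time in s.
With the tool pointing down it reaches from about 0.35 to 0.85 m from the base axis. Payload 8.1 kg.
Tool frame: the origin (TCP) lies at the very end of the fingers, on their centre line; the grasp point (between the pads) lies 19 mm behind it; z points along the fingers, y is the line along which they close (so a half turn about z gives the same grasp; the last joint's range is limited). The gripper opens to 85 mm and grips with 20 to 120 N. Pads are 22 mm wide; open, the fingers measure 114 mm over their backs; the gripper's body (76 mm by 85 mm) begins 54 mm behind the grasp point. The pads swing forward as they close: fully open they stand 13 mm farther back than shut.
Start: joints at [-1.266, 0.13, 1.488, -0, 1.523, -0.085], TCP at [0.228, -0.555, 0.231] pointing down, gripper open.
Joint ranges: [-2.96, 2.96], [-0.89, 2.26], [0.02, 2.5], [-1.34, 4.48], [0, 2.73], [-2.66, 2.66]. Speed limits (rad/s): [2.39, 2.39, 2.79, 3.14, 3.14, 3.14].

## Interface

Orientations are given as a unit quaternion [w, x, y, z].
In Python, from rig import bot, eyes, nets gives the robot as it stands. The module is installed in compiled form; this text tells all that it offers.
- The arm moves only by the tool apply_moves, never from a script. Its argument "steps" is a list of rows, each a list of 5 numbers: the shift along the tool's x, y, z in units of 25 mm (1.0 is 25 mm), then the turn about the tool's z in units of 6 degrees (1.0 is 6 degrees), then the opening in per cent of the stroke, from 0 (shut) to 100 (fully open). In form: [[dx, dy, dz, yaw, hand], ...]. A call has 1 to 8 rows; each row is the pose to reach, as a shift and turn from the pose commanded when the call began, along the tool's axes at that moment; what a row does not reach only later rows make up. A row lasts 1/10 s, in which the tool goes at most 50 mm and 8.59 degrees, less where a joint would pass 70% of its speed; a pose out of reach is approached as far as the arm can. A call with a gripper value outside its range is refused whole. The fingers move at their own pace and stop on an object; "newtons" is the grip in N (left out, the last holds). Time passes only in rows, so rows that repeat a pose let the fingers close. It gives the time, the measured TCP pose, the force, the opening and the grip force at its end, in the units of the state.
- bot.observe(): the state, without advancing time (a new reading comes with each control period).
- eyes.camera(name): name is "scene" or "top" or "wrist"; returns a dict with "frame" (480x640x3 uint8, red, green, blue), "fx", "fy", "cx", "cy" (pixels), "dist_coeffs" ([k1, k2, p1, p2, k3] as OpenCV has them; the pictures are not rectified), "cam_to_world" (4x4, takes a point from camera to world coordinates); the wrist camera has in their place "hand_eye" (4x4, takes a point from camera to tool coordinates, whose origin is the TCP and whose axes are the flange's). Camera axes: x right, y down, z forward; pixel columns grow to the right and rows downward; lengths in m; the calibration is good to about 2 mm. A picture is of the moment at which its call begins: read the wrist's pose just before it. There is no depth.
- bot.sign_off(): hands the job in; it is judged then, once.
Trained networks look in the newest picture that a camera, given by its name, has taken for a name from the list of things; names that differ only in an ending like _2 or _b are one class to them, and where a whole thing is asked for, a point or a joint stands for the part that bears it (a point fixed in the world has none). Each returns a list of dicts, best first, with "p" (0 to 1); they miss things now and then, are a little off and sometimes report something else, mostly with a low value. They report only what shows in the picture. A call takes as long as a camera call. They do not tell look-alikes from the thing itself.
- nets.spot_in(camera, name): "box" ([left, top, width, height] in pixels, round what is visible of it).
- nets.regions_of(camera, name): "mask" (480x640 bool, what is visible of it) and "box" ([left, top, width, height] in pixels, round what is visible of it).
- nets.pinpoint(camera, name): "centre" ([column, row] in pixels: a listed point, or the origin of a listed thing).
The state is a dict: "time_s": time; "joints": joint angles; "qd": joint speeds; "tau": joint torques, N m; "position": TCP position; "orientation": TCP orientation; "wrist_force": force on the tool from outside, world axes, zero at the start; "torque": the same for the moment, N m; "gripper_width": finger opening in m; "grasp_force": force on a finger pad.
Only numpy, scipy, OpenCV 4.12 (cv2) and the standard library are available. Lean on these libraries where they do the work, as an engineer would, in place of code of your own. Each camera call takes 0.05 s, during which the arm holds its last target. There are 200 camera calls.

## Task

A footstool top lies upside down on the bench; three of its four corner recesses already hold their round steel leg plates. With your fingertips gently push the loose plate along the wood until it drops into the one empty recess and lies flat and flush, then move clear. Do not grip it or lift it off the wood, leave the three seated plates in place, and do not disturb the turned feet, the glue bottle or the screwdriver.

Things in the scene. Friction and masses are not known exactly. Their poses are not given: they have to be found in the camera images.
- plate_center (a point): The loose round leg plate: a plain steel disc 58 mm in diameter and 8 mm thick with 1.5 mm bevelled edges and a small dark screw hole in the middle (the hole is only drawn), 0.1 to 0.21 kg, lying flat on the upturned board somewhere in its middle area; it slides freely. This point is its centre, half-way up: 37 mm above the work surface at the start.
- recess (a point): The one empty recess: a round counterbore 61 mm in diameter and 8 mm deep with a flat floor (3 mm wider than the plate, equally deep), its bored floor a little darker than the board, with a small dark pilot hole drawn on it. This point is the centre of its mouth, level with the board's upper face, 33 mm above the work surface. It may be any of the four corners. A plate fully home has its centre 4 mm below this point.
- board: The footstool top, light wood, underside up, 240 mm (its x) by 360 mm (its y), 30 mm thick, fixed on a 3 mm black mat, so that its upper face is 33 mm above the work surface. Origin: centre of its lower face; z up. Its four recesses lie 65 mm either way along its x and 110 mm either way along its y from the centre. Turned by up to 0.35 rad either way.
- seated0_center (a point): One of three identical steel plates that already sit flush in their recesses, same size as the loose one (58 mm across, 8 mm thick); this point is its centre, 4 mm below its top face. Leave it where it is.
- seated1_center (a point): One of three identical steel plates that already sit flush in their recesses, same size as the loose one (58 mm across, 8 mm thick); this point is its centre, 4 mm below its top face. Leave it where it is.
- seated2_center (a point): One of three identical steel plates that already sit flush in their recesses, same size as the loose one (58 mm across, 8 mm thick); this point is its centre, 4 mm below its top face. Leave it where it is.
- foot_a: A loose turned wooden bun foot, 66 mm across and 56 mm high with a steel stud on top (74 mm in all), standing on the mat beside one short end of the board; origin at the centre of its underside. Leave alone.
- foot_b: A second such foot, on the mat beside the board's -y end; origin at the centre of its underside. Leave alone.
- glue: A white glue bottle, 56 mm across and 130 mm high, standing on the mat beside one short end of the board; origin at the centre of its underside. Leave alone.
- screwdriver: A screwdriver lying on the mat beyond the board's far (+x) side, roughly along the board's y, about 200 mm long; origin at the underside of its middle. Leave alone.
- plate: The body of the loose round leg plate described above; origin at the centre of its underside, z up.
Not all that is in view belongs to the job. Leave any green, turquoise or yellow look-alike of the plate alone.

How it is judged:
At the end, for the whole second after the job is handed in: The loose plate lies at rest in the empty recess: centre within 4 mm of the recess's, sunk within 2 mm of flush and level within 0.04 rad; the three seated plates are within 5 mm of where they were and level, the bystanders within 20 mm (horizontal distance between plate_center and recess below 0.004 m and height (world z) of plate_center between 0.026 and 0.031 m and angle between each of plate_center, seated0_center, seated1_center, seated2_center's own z axis and vertical below 0.04 rad and linear speed of plate below 0.01 m/s and distance of each of seated0_center, seated1_center, seated2_center from where it was at the start of the episode below 0.005 m and distance of each of foot_a, foot_b, glue, screwdriver from where it was at the start of the episode below 0.02 m); the robot touches nothing.
It fails at once if the loose plate is lifted more than 10 mm off the wood (height (world z) of plate_center above 0.047 m).
It fails at once if the loose plate is gripped or pressed with more than 30 N (contact force between plate and the fingers above 30 N).
It fails at once if a seated plate is pushed out of its place (distance of any of seated0_center, seated1_center, seated2_center from where it was at the start of the episode above 0.006 m).
It fails at once if a foot, the glue bottle or the screwdriver is moved more than 20 mm (distance of any of foot_a, foot_b, glue, screwdriver from where it was at the start of the episode above 0.02 m).
It also fails if it takes over 48 s, if anything falls off the work surface, if the arm or the gripper's body presses on something with over 40 N, if the wrist force passes 120 N, or if a joint passes its speed limit or range.

## Working session

There is one attempt and no reset: what is moved stays moved. The work goes in short steps, Python scripts to look and compute and a tool call to move; the robot and the scene stay as the last step left them, time stands still between calls to the robot, and variables do not carry over. Pictures are saved under pics/ and viewed, at most 10 in all, crops included, and the job is handed in when it is done.

Besides the shell and the picture viewer there is one more tool, called after "Request:" by a JSON object that holds its "name" and its "arguments". apply_moves: Moves the arm, as the interface text tells. Its arguments: {"type":"object","properties":{"steps":{"type":"array","items":{"type":"array","items":{"type":"number"}}},"newtons":{"type":"number"}},"required":["steps"]}

```bash
mkdir -p pics; cat > h.py <<'E'
import numpy as np, cv2
from rig import bot, eyes, nets
from scipy.spatial.transform import Rotation as R
def T_tool():
    s=bot.observe(); q=s['orientation']; T=np.eye(4)
    T[:3,:3]=R.from_quat([q[1],q[2],q[3],q[0]]).as_matrix(); T[:3,3]=s['position']; return T
def cam(name):
    T=T_tool(); c=eyes.camera(name)
    c['M']=c['cam_to_world'] if 'cam_to_world' in c else T@np.array(c['hand_eye'])
    c['M']=np.array(c['M']); c['K']=np.array([[c['fx'],0,c['cx']],[0,c['fy'],c['cy']],[0,0,1.]]); c['d']=np.array(c['dist_coeffs'],float)
    return c
def world(c,px,z):
    u=cv2.undistortPoints(np.array(px,float).reshape(-1,1,2),c['K'],c['d']).reshape(-1,2)
    r=np.c_[u,np.ones(len(u))]@c['M'][:3,:3].T; o=c['M'][:3,3]
    return o+r*((z-o[2])/r[:,2])[:,None]
def pix(c,P):
    Mi=np.linalg.inv(c['M']); return cv2.projectPoints(np.array(P,float).reshape(-1,3),cv2.Rodrigues(Mi[:3,:3])[0],Mi[:3,3],c['K'],c['d'])[0].reshape(-1,2)
def save(c,n): cv2.imwrite('pics/'+n,c['frame'][:,:,::-1])
E
python3 - <<'E'
from h import *
s=bot.observe();print(s)
for n in ['top','scene']:
    c=cam(n);save(c,n+'0.png');print(n,c['M'].round(3).tolist(),c['fx'])
    for k,z in [('plate_center',.037),('recess',.033),('seated0_center',.029),('board',.003),('foot_a',.003),('glue',.003),('screwdriver',.003)]:
        for r in nets.pinpoint(n,k)[:4]: print(k,round(r['p'],2),np.round(r['centre']),world(c,r['centre'],z).round(3))
E
```

```text
{'time_s': 0.0, 'joints': array([-1.26642306e+00,  1.31154932e-01,  1.48930057e+00,  7.28226293e-06,
        1.52300194e+00, -8.53534099e-02]), 'qd': array([-0.00065012, -0.00106536, -0.00170518, -0.00070147,  0.00076078,
        0.00095056]), 'tau': array([ 4.87098041e-04, -5.69393063e+01, -5.00557065e+01, -2.46501622e-04,
        1.46213325e-02,  1.95247543e-05]), 'position': array([ 0.22784226, -0.55445256,  0.23023647]), 'orientation': array([-9.27204426e-04,  9.81073749e-01,  1.93632201e-01, -9.82872142e-05]), 'wrist_force': array([-0.38688354, -0.24106785, -0.86906442]), 'torque': array([-0.04959123, -0.04875809,  0.06000413]), 'grasp_force': 0.0, 'gripper_width': 0.08522446729992181}
top [[0.018, -0.994, 0.104, 0.469], [-1.0, -0.016, 0.014, -0.045], [-0.013, -0.105, -0.994, 1.232], [0.0, 0.0, 0.0, 1.0]] 578.8892361776808
plate_center 0.96 [192. 272.] [[0.513 0.228 0.037]]
plate_center 0.91 [454. 162.] [[ 0.751 -0.31   0.037]]
plate_center 0.75 [416. 301.] [[ 0.462 -0.231  0.037]]
plate_center 0.58 [479. 211.] [[ 0.649 -0.362  0.037]]
recess 0.7 [283. 196.] [[0.676 0.046 0.033]
[... 446 characters left out ...]
e [[-0.527, 0.48, -0.701, 1.279], [0.85, 0.277, -0.449, 0.395], [-0.021, -0.832, -0.554, 0.595], [0.0, 0.0, 0.0, 1.0]] 546.6142118207148
plate_center 0.85 [175. 232.] [[ 0.682 -0.338  0.037]]
plate_center 0.77 [327. 258.] [[ 0.608 -0.033  0.037]]
plate_center 0.69 [486. 291.] [[0.558 0.244 0.037]]
plate_center 0.56 [156. 262.] [[ 0.773 -0.293  0.037]]
recess 0.63 [350. 300.] [[0.683 0.058 0.033]]
seated0_center 0.64 [274. 242.] [[ 0.605 -0.153  0.029]]
board 0.86 [337. 266.] [[ 0.58  -0.029  0.003]]
foot_a 0.97 [416. 344.] [[0.693 0.182 0.003]]
foot_a 0.77 [284. 204.] [[ 0.437 -0.25   0.003]]
glue 0.81 [240. 218.] [[ 0.535 -0.295  0.003]]
screwdriver 0.75 [254. 329.] [[ 0.793 -0.056  0.003]]
```

View pics/top0.png

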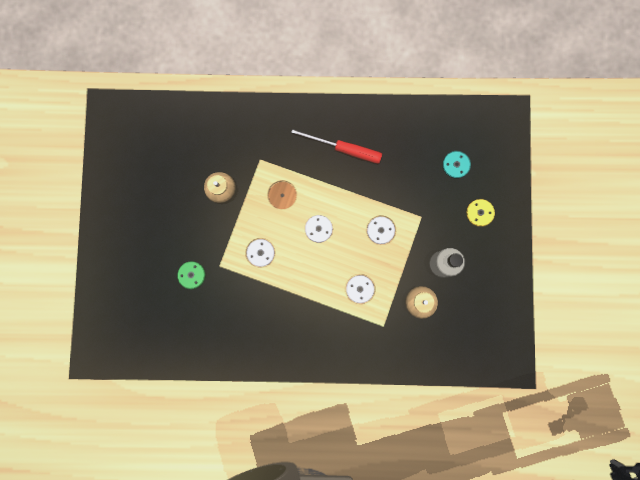

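View pics/scene0.png

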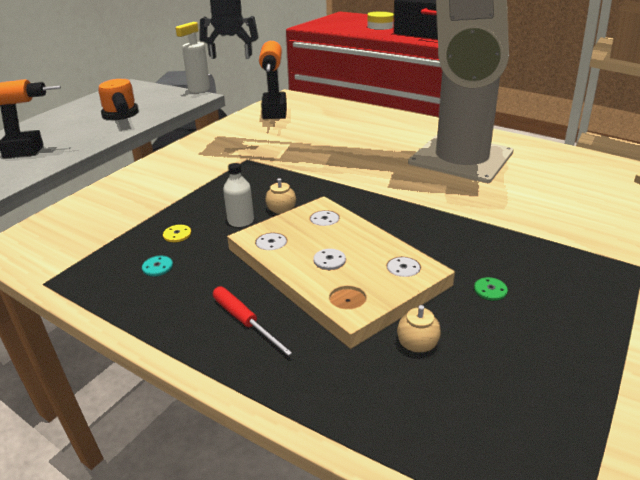

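Candidates for the loose plate in the top view:
- (319,229): steel, raised, mid-board. This is my choice.
- (260,252), (380,230) and (360,289): steel, seated flush in corners.
- (191,275) green, (457,164) turquoise and (480,212) yellow: look-alikes.

The empty recess is at (282,195). Next I'll check the choice in a crop and measure it.

```bash
python3 - <<'E'
from h import *
c=cam('top'); f=c['frame']
cv2.imwrite('pics/crop.png',cv2.resize(f[140:340,200:440,::-1],None,fx=3,fy=3,interpolation=cv2.INTER_CUBIC))
g=f.astype(int); sat=g.max(2)-g.min(2)
m=((sat<35)&(g.min(2)>150)).astype(np.uint8)
m[:150]=0;m[340:]=0;m[:,:215]=0;m[:,:][:,425:]=0
n,l,st,ce=cv2.connectedComponentsWithStats(m)
for i in range(1,n):
    if st[i,4]>200: print(ce[i],st[i],world(c,ce[i],.033).round(4),world(c,ce[i],.041).round(4))
hsv=cv2.cvtColor(f,cv2.COLOR_RGB2HSV); r=f[170:225,255:310]; print(f[200,275],f[190,250])
for k in ['recess','plate_center']:
  for q in nets.spot_in('top',k)[:5]: b=q['box'];print(k,q['p'],b)
print(c['hand_eye'] if 'hand_eye' in c else '', eyes.camera('wrist')['hand_eye'])
E
```

```text
[318.34470377 228.22800718] [305 215  28  28 557] [[ 0.6085 -0.03    0.033 ]] [[ 0.6075 -0.0301  0.041 ]]
[380.64758497 229.81753131] [367 217  28  27 559] [[ 0.6072 -0.1596  0.033 ]] [[ 0.6063 -0.1589  0.041 ]]
[259.97670251 252.34229391] [247 239  27  28 558] [[0.5561 0.0903 0.033 ]] [[0.5555 0.0894 0.041 ]]
[359.75347222 288.75      ] [346 275  28  28 576] [[ 0.4844 -0.1174  0.033 ]] [[ 0.4843 -0.117   0.041 ]]
[192 137  94] [234 224 164]
recess 0.83 [269.1, 184.4, 27.2, 26.6]
plate_center 0.8 [438.6, 149.2, 30.8, 26.9]
plate_center 0.79 [461.6, 198.3, 33.1, 32.2]
plate_center 0.78 [304.3, 217.9, 29.3, 25.9]
plate_center 0.76 [180.9, 259.6, 26.5, 27.0]
 [[-6.94065464e-04 -9.57688542e-01 -2.87805794e-01  7.17868015e-02]
 [ 9.99999510e-01 -4.61739146e-04 -8.75113842e-04 -2.31641754e-05]
 [ 7.05195298e-04 -2.87806260e-01  9.57688394e-01 -1.43626086e-01]
 [ 0.00000000e+00  0.00000000e+00  0.00000000e+00  1.00000000e+00]]
```

View pics/crop.png

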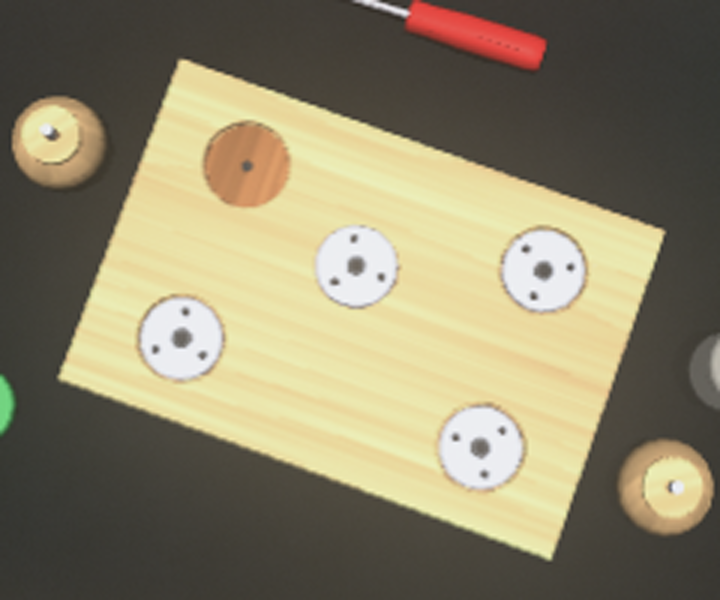

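The crop confirms the loose plate, at world (0.6075, −0.030). The recess, as the parallelogram corner, is at (0.679, 0.048), which agrees with the net.

Request:
{"name": "apply_moves", "arguments": {"steps": [[2, -1.27, 0, -0.5, 35], [4, -2.54, 0, -1, 35], [6, -3.8, 0, -1.5, 35], [8, -5.1, 0, -2, 35], [10, -6.4, 0, -2.5, 35], [12, -7.6, 0, -3, 35], [13, -8.3, 0, -3.6, 35], [14, -8.9, 0, -4.2, 35]]}}

```text
time_s: 1.8
position: [0.4595, -0.2264, 0.2317]
orientation: [0.0, 0.915, 0.404, 0.0]
wrist_force: [0.4, -0.3, 0.3]
gripper_width: 0.03
grasp_force: 0.0
```

Request:
{"name": "apply_moves", "arguments": {"steps": [[1.8, -0.23, 0.5, 0, 35], [3.6, -0.46, 1, 0, 35], [5.4, -0.7, 2, 0, 35], [7, -0.9, 3, 0, 35], [7.4, -0.93, 4, 0, 35], [7.4, -0.93, 4, 0, 35], [7.4, -0.93, 4, 0, 35]]}}

```text
time_s: 2.5
position: [0.5659, -0.0761, 0.1311]
orientation: [-0.0, 0.915, 0.403, -0.001]
wrist_force: [-0.4, -0.3, 0.7]
gripper_width: 0.0296
grasp_force: 0.0
```

```bash
cat > look.py <<'E'
from h import *
import sys
c=cam('wrist'); save(c,sys.argv[1]); T=T_tool()
def rep(n,P):
    d=P-T[:3,3]; print(n,P.round(4),'tool',(T[:3,:3].T@d).round(4))
for k,z in [('plate_center',.041),('recess',.033)]:
    for r in nets.regions_of('wrist',k)[:3]:
        m=r['mask'].astype(np.uint8); ct=max(cv2.findContours(m,0,1)[0],key=len).reshape(-1,2)
        w=world(c,ct,z)[:,:2]; (x,y),rad=cv2.minEnclosingCircle(w.astype(np.float32)); 
        A=np.c_[2*w,np.ones(len(w))]; s=np.linalg.lstsq(A,(w**2).sum(1),rcond=None)[0]
        print(round(r['p'],2),r['box'],'rad',np.sqrt(s[2]+s[0]**2+s[1]**2).round(4),rad); rep(k,np.array([s[0],s[1],z]))
    for r in nets.pinpoint('wrist',k)[:3]: print(round(r['p'],2),np.round(r['centre'])); rep(k,world(c,r['centre'],z)[0])
E
python3 look.py w1.png
```

```text
0.96 [275.0, 106.5, 89.4, 91.0] rad 0.0284 0.029279181733727455
plate_center [ 0.6061 -0.0306  0.041 ] tool [ 0.0607 -0.0021  0.0914]
0.84 [563.1, 370.6, 61.2, 54.3] rad 0.0266 0.028298253193497658
plate_center [ 0.6455 -0.3291  0.041 ] tool [-0.1328  0.2286  0.0916]
0.66 [630.1, 282.6, 8.1, 35.9] rad 0.0108 0.015519872307777405
plate_center [ 0.7209 -0.2758  0.041 ] tool [-0.0426  0.2482  0.0916]
0.72 [593. 393.]
plate_center [ 0.6473 -0.3266  0.041 ] tool [-0.1297  0.2282  0.0916]
0.58 [317. 152.]
plate_center [ 0.6074 -0.0295  0.041 ] tool [ 0.0624 -0.0019  0.0914]
0.59 [271.9, 0.0, 87.6, 28.1] rad 0.0172 0.025777917355298996
recess [0.6664 0.0361 0.033 ] tool [ 0.1507 -0.0027  0.0994]
0.42 [318. 154.]
recess [ 0.6062 -0.0314  0.033 ] tool [ 0.0602 -0.0014  0.0994]
```

View pics/w1.png

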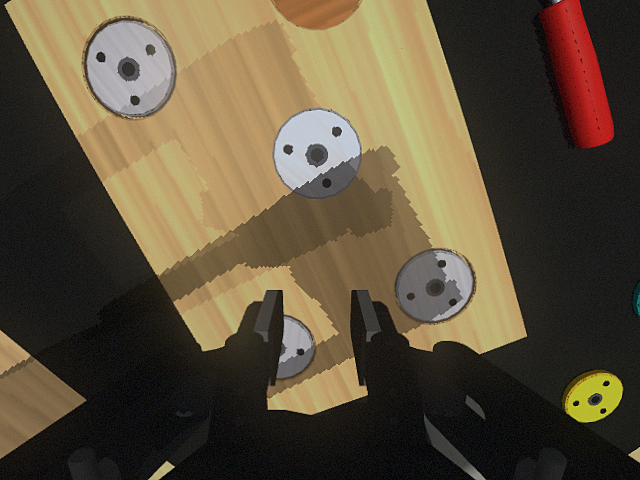

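The plate's hole is at (317,154) and the recess chord at (272–360, 0), with its centre near column 316. The fingertips straddle column ~316, so plate and recess lie straight ahead along tool x. I'll shift slightly, descend and probe for the wood.

Request:
{"name": "apply_moves", "arguments": {"steps": [[0, -0.06, 1, 0, 35], [0, -0.06, 2, 0, 35], [0, -0.06, 3, 0, 35], [0, -0.06, 3.6, 0, 35], [0, -0.06, 3.7, 0, 35], [0, -0.06, 3.7, 0, 35]]}}

```text
time_s: 3.35
position: [0.5655, -0.0753, 0.0393]
orientation: [0.0, 0.915, 0.403, 0.0]
wrist_force: [-0.5, -0.2, 0.2]
gripper_width: 0.0299
grasp_force: 0.0
```

Request:
{"name": "apply_moves", "arguments": {"steps": [[0, 0, 0.04, 0, 35], [0, 0, 0.08, 0, 35], [0, 0, 0.08, 0, 35]]}}

```text
time_s: 3.65
position: [0.5659, -0.0751, 0.0377]
orientation: [0.0, 0.915, 0.403, 0.001]
wrist_force: [0.4, 0.5, 0.7]
gripper_width: 0.0296
grasp_force: 0.0
```

Request:
{"name": "apply_moves", "arguments": {"steps": [[0, 0, 0.03, 0, 35], [0, 0, 0.05, 0, 35], [0, 0, 0.05, 0, 35]]}}

```text
time_s: 3.95
position: [0.5652, -0.075, 0.0355]
orientation: [-0.0, 0.915, 0.403, -0.0]
wrist_force: [0.2, 0.7, -0.3]
gripper_width: 0.0304
grasp_force: 0.0
```

Request:
{"name": "apply_moves", "arguments": {"steps": [[0, 0, 0.03, 0, 35], [0, 0, 0.05, 0, 35], [0, 0, 0.05, 0, 35]]}}

```text
time_s: 4.25
position: [0.5651, -0.075, 0.0341]
orientation: [-0.0, 0.915, 0.403, -0.0]
wrist_force: [1.2, -0.0, -0.2]
gripper_width: 0.03
grasp_force: 0.0
```

Request:
{"name": "apply_moves", "arguments": {"steps": [[0, 0, 0.03, 0, 35], [0, 0, 0.04, 0, 35], [0, 0, 0.04, 0, 35]]}}

```text
time_s: 4.55
position: [0.5652, -0.075, 0.0332]
orientation: [-0.0, 0.915, 0.403, -0.0]
wrist_force: [-0.7, -0.3, 0.2]
gripper_width: 0.0299
grasp_force: 0.0
```

Request:
{"name": "apply_moves", "arguments": {"steps": [[0, 0, 0.02, 0, 35], [0, 0, 0.04, 0, 35], [0, 0, 0.04, 0, 35]]}}

```text
time_s: 4.85
position: [0.5653, -0.075, 0.0326]
orientation: [0.0, 0.915, 0.403, -0.0]
wrist_force: [-2.9, 0.6, 4.5]
gripper_width: 0.0298
grasp_force: 2.0
```

Request:
{"name": "apply_moves", "arguments": {"steps": [[0, 0, 0.02, 0, 35], [0, 0, 0.03, 0, 35], [0, 0, 0.03, 0, 35]]}}

```text
time_s: 5.15
position: [0.5654, -0.075, 0.0326]
orientation: [0.0, 0.915, 0.403, -0.0]
wrist_force: [-6.2, 0.8, 11.4]
gripper_width: 0.0301
grasp_force: 5.5
```

Request:
{"name": "apply_moves", "arguments": {"steps": [[0, 0, -0.15, 0, 35], [0.3, 0, -0.15, 0, 35], [0.6, 0, -0.15, 0, 35], [0.75, 0, -0.15, 0, 35], [0.9, 0, -0.15, 0, 35], [1.05, 0, -0.15, 0, 35], [1.2, 0, -0.15, 0, 35], [1.4, 0, -0.15, 0, 35]]}}

```text
time_s: 5.95
position: [0.5889, -0.049, 0.0351]
orientation: [-0.0, 0.915, 0.403, -0.0]
wrist_force: [-0.6, -1.2, -0.2]
gripper_width: 0.0298
grasp_force: 0.3
```

Request:
{"name": "apply_moves", "arguments": {"steps": [[0.2, 0, 0, 0, 35], [0.4, 0, 0, 0, 35], [0.6, 0, 0, 0, 35], [0.8, 0, 0, 0, 35], [1.0, 0, 0, 0, 35], [1.2, 0, 0, 0, 35], [1.4, 0, 0, 0, 35], [1.4, 0, 0, 0, 35]]}}

```text
time_s: 6.75
position: [0.6131, -0.0228, 0.0354]
orientation: [0.0, 0.915, 0.403, 0.0]
wrist_force: [0.9, -0.3, -1.0]
gripper_width: 0.03
grasp_force: 0.0
```

```bash
python3 look.py w2.png; python3 -c "
from h import *
c=cam('top');save(c,'t2.png')"
```

```text
0.59 [247.7, 158.6, 141.0, 139.0] rad 0.0285 0.029063617810606956
plate_center [0.6356 0.0037 0.041 ] tool [ 0.035  -0.0013 -0.0056]
0.34 [1.2, 138.7, 112.6, 133.9] rad 0.0262 0.028026804327964783
plate_center [0.5621 0.0843 0.041 ] tool [ 0.045  -0.1099 -0.0056]
0.81 [320. 229.]
plate_center [0.6378 0.0034 0.041 ] tool [ 0.0363  0.0005 -0.0056]
0.64 [242.7, 0.0, 150.1, 152.2] rad 0.028 0.02862534299492836
recess [0.6763 0.0467 0.033 ] tool [ 0.0942 -0.0003  0.0024]
0.78 [320.  73.]
recess [0.6776 0.0474 0.033 ] tool [0.0956 0.0002 0.0024]
```

View pics/w2.png

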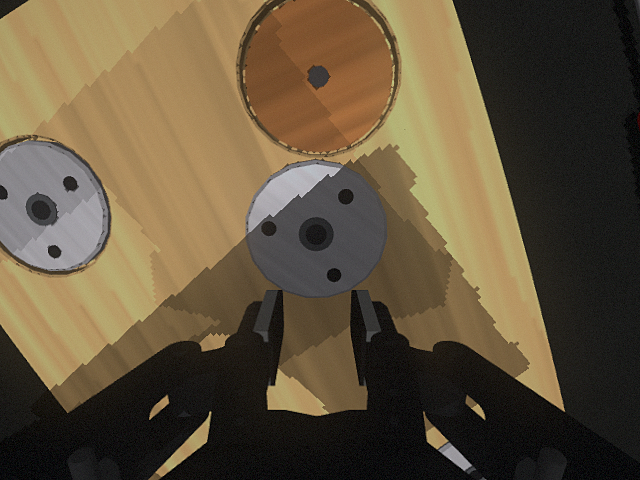

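The plate's hole is at (316,234) and the pilot hole at (318,76), so they're well aligned with about 59 mm to go.

Request:
{"name": "apply_moves", "arguments": {"steps": [[0.25, 0, 0, 0, 35], [0.5, 0, 0, 0, 35], [0.75, 0, 0, 0, 35], [1.0, 0, 0, 0, 35], [1.2, 0, 0, 0, 35], [1.4, 0, 0, 0, 35], [1.6, 0, 0, 0, 35], [1.7, 0, 0, 0, 35]]}}

```text
time_s: 7.85
position: [0.6416, 0.0084, 0.0353]
orientation: [0.0, 0.915, 0.403, 0.0]
wrist_force: [-1.1, -0.3, 0.0]
gripper_width: 0.0302
grasp_force: 0.4
```

Request:
{"name": "apply_moves", "arguments": {"steps": [[0.1, 0, 0, 0, 35], [0.2, 0, 0, 0, 35], [0.3, 0, 0, 0, 35], [0.4, 0, 0, 0, 35], [0.5, 0, 0, 0, 35], [0.58, 0, 0, 0, 35], [0.62, 0, 0, 0, 35], [0.62, 0, 0, 0, 35]]}}

```text
time_s: 8.65
position: [0.6518, 0.0196, 0.0352]
orientation: [-0.0, 0.915, 0.403, 0.0]
wrist_force: [-0.6, -0.1, -0.2]
gripper_width: 0.0301
grasp_force: 0.1
```

```bash
python3 look.py w3.png
```

```text
0.7 [249.0, 162.5, 136.8, 135.6] rad 0.0284 0.029293561354279518
plate_center [0.6741 0.0455 0.041 ] tool [ 0.0342 -0.001  -0.0058]
0.58 [319. 230.]
plate_center [0.6761 0.0461 0.041 ] tool [ 0.0361  0.0001 -0.0058]
0.67 [254.1, 146.9, 128.6, 58.7] rad 0.0263 0.026390064507722855
recess [0.6783 0.0488 0.033 ] tool [ 0.0395 -0.0002  0.0022]
```

View pics/w3.png

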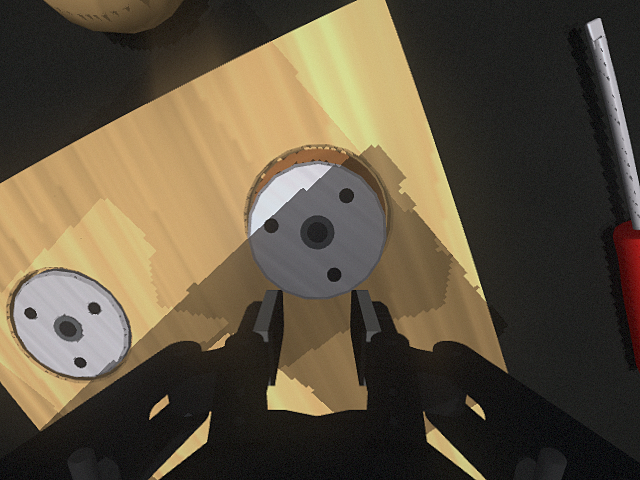

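The plate (hole at (317,232)) is still on top, with about 4 mm to go. The rim spans columns 245–389, so it's laterally centred.

Request:
{"name": "apply_moves", "arguments": {"steps": [[0.04, 0, 0, 0, 35], [0.08, 0, 0, 0, 35], [0.12, 0, 0, 0, 35], [0.15, 0, 0, 0, 35], [0.18, 0, 0, 0, 35], [0.18, 0, 0, 0, 35]]}}

```text
time_s: 9.5
position: [0.6549, 0.0229, 0.0353]
orientation: [-0.0, 0.915, 0.403, 0.0]
wrist_force: [0.4, 0.9, 0.3]
gripper_width: 0.0299
grasp_force: 0.0
```

```bash
python3 look.py w4.png
```

```text
0.95 [252.6, 163.3, 134.3, 130.9] rad 0.0269 0.02751004323363304
plate_center [0.6776 0.0485 0.041 ] tool [ 0.0343 -0.0005 -0.0057]
0.59 [317. 233.]
plate_center [0.6774 0.0488 0.041 ] tool [ 0.0344 -0.0008 -0.0057]
0.56 [256.5, 155.2, 129.1, 62.9] rad 0.0278 0.026786018162965775
recess [0.6779 0.0486 0.033 ] tool [ 0.0346 -0.0004  0.0023]
```

View pics/w4.png

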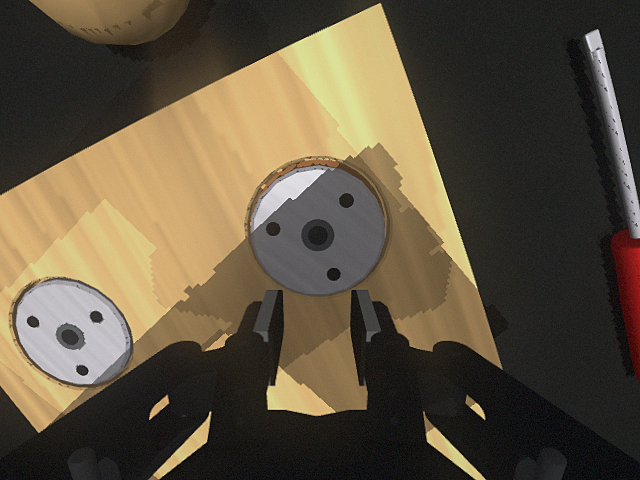

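It seems to have dropped: the radius fitted at the old height shrank by 6 %. I'll back off, rise and check.

Request:
{"name": "apply_moves", "arguments": {"steps": [[-0.3, 0, 0, 0, 35], [-0.8, 0, -0.2, 0, 35], [-1.2, 0, -1.5, 0, 35], [-1.4, 0, -3, 0, 35], [-1.4, 0, -4, 0, 35], [-1.4, 0, -4, 0, 35], [-1.4, 0, -4, 0, 35]]}}

```text
time_s: 10.45
position: [0.6312, -0.0038, 0.1364]
orientation: [0.001, 0.915, 0.403, 0.001]
wrist_force: [0.4, 0.3, -0.3]
gripper_width: 0.0299
grasp_force: 0.0
```

```bash
sed -i "s/('plate_center',.041)/('plate_center',.033)/" look.py; python3 look.py w5.png; python3 - <<'E'
from h import *
f=cv2.imread('pics/w5.png'); c=cam('wrist'); p=pix(c,[.678,.048,.033])[0]; print(p)
x,y=map(int,p); x0=max(0,min(x-110,420)); y0=max(0,min(y-90,300))
cv2.imwrite('pics/c5.png',cv2.resize(f[y0:y0+180,x0:x0+220],None,fx=3,fy=3,interpolation=cv2.INTER_CUBIC))
E
```

```text
0.91 [598.9, 356.1, 41.1, 54.0] rad 0.0242 0.029271338135004044
plate_center [ 0.7412 -0.2849  0.033 ] tool [-0.1325  0.2718  0.1018]
0.7 [0.6, 82.4, 22.2, 70.6] rad 0.016 0.02392185479402542
plate_center [0.5309 0.2085 0.033 ] tool [ 0.0892 -0.2166  0.1019]
0.67 [277.6, 95.5, 81.7, 88.2] rad 0.0282 0.028977394104003906
plate_center [0.676  0.0469 0.033 ] tool [ 0.0681 -0.0004  0.1018]
0.86 [317. 144.]
plate_center [0.6763 0.0456 0.033 ] tool [0.0673 0.0007 0.1018]
0.72 [629. 382.]
plate_center [ 0.7451 -0.2866  0.033 ] tool [-0.1311  0.2758  0.1018]
0.71 [291.6, 92.8, 56.0, 17.9] rad 0.0101 0.007611333858221769
recess [0.6896 0.0618 0.033 ] tool [ 0.0882 -0.0004  0.1018]
[319.70497883 138.97154845]
```

View pics/c5.png

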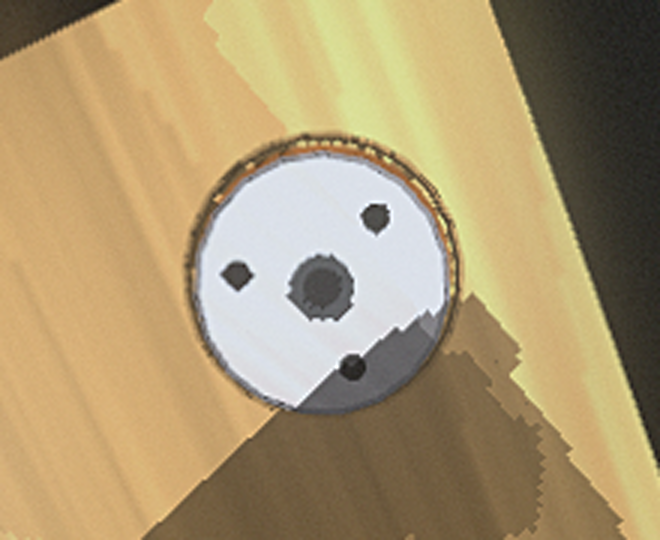

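```bash
python3 - <<'E'
from h import *
c=cam('scene'); f=c['frame']; p=pix(c,[.678,.048,.033])[0]; print(p)
x,y=map(int,p); cv2.imwrite('pics/s6.png',cv2.resize(f[y-75:y+35,x-60:x+90,::-1],None,fx=5,fy=5,interpolation=cv2.INTER_CUBIC))
E
```

```text
[346.48749589 295.67736331]
```

View pics/s6.png

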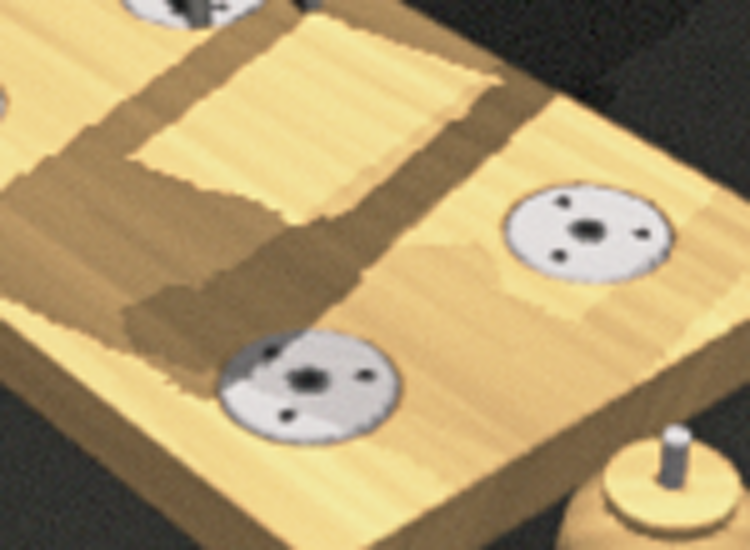

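The scene crop shows the plate's ellipse at about 0.62 height to width. I'd expect 0.628 for a flat disc there (and ~0.75 if tilted on the rim), and it lies inside the rim like its seated neighbour. It is flush, and the arm is clear.

```bash
python3 -c "
from rig import bot
print(bot.sign_off())"
```

```text
the job is handed in; nothing more can be done
None
```

I pushed the loose plate into the empty recess, where the last camera check showed it lying flat and flush, then moved the arm clear and handed the job in at about 10.5 s; sign-off gave no verdict.

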